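# Hold the test glass in the light path of the photo-eyes

## Task

Check the photo-eye pair with the test glass: draw the tall glass up out of the slotted block, gripping it only by its two narrow frosted side edges (nothing may touch its clear faces), and keep it upright. Finish while still holding it, still and touching nothing else, midway between the two photo-eyes and square across the light path, so that the beam goes through the middle of the glass. Do not touch the photo-eyes or their bracket, and leave the two short glasses and the other things where they are.

Things in the scene. Friction and masses are not known exactly. Their poses are not given: they have to be found in the camera images.
- tall_center (a point): centre (half-way up) of the tall test glass: flat upright block of grey see-through glass, 80 mm tall, 46 wide along its x, 12 thick along its y, z up, 0.09 to 0.14 kg. It stands in one of the block's three slots (which one varies), lower 26 mm in the slot, upper 54 mm free. Clear faces look along +y and -y; the narrow side edges at x = -23 and +23 mm are frosted and are gripped
- tall_glass: the tall glass as a whole; origin at the middle of its underside, axes as tall_center
- tall_pane: the clear grey pane of the tall glass, 34 mm wide, with the two polished faces; not to be touched by the gripper. Origin at the middle of the glass's underside, axes as tall_center
- tall_edge_a: frosted white side strip of the tall glass at its -x side, 6 mm wide, 12 mm thick, 80 mm tall; its outer face (12 by 80 mm) is gripped. Origin at the middle of the glass's underside, axes as tall_center
- tall_edge_b: the same frosted strip at the +x side of the tall glass. Origin at the middle of the glass's underside, axes as tall_center
- short1_center (a point): centre of a short test glass, 46 mm tall, otherwise as the tall one, in another slot, its upper 20 mm free, its top 52 mm above the table; stays where it is
- short2_center (a point): centre of the second short test glass, the same; stays where it is
- block_top (a point): centre of the top face of the slotted block: a fixed beech block, 66 mm along its x, 136 mm along its y, 32 mm high, z up, with three slots side by side at y = -42, 0 and +42 mm, each 48 mm (x) by 14 mm (y) and 26 mm deep, which leaves 1 mm of play on every side of a glass; slot floor 6 mm above the table
- beam_mid (a point): middle of the light path, 54 mm above the table, half-way between the lens faces of the two photo-eyes. The beam runs along this frame's y; lens faces at y = -35 and +35 mm, so 70 mm are free between them; z up
- photo_eyes: fixed bracket with the two photo-eyes: steel barrels 18 mm across, nuts 28 mm across, on two upright steel sheets 40 mm wide (x) that reach 70 mm above the table, on an aluminium base 60 mm (x) by 160 mm (y), top 8 mm above the table; plug ends reach y = -95 and +95 mm. Origin under its centre on the table, axes as beam_mid
- slotted_block: the slotted block; origin under its centre on the table, axes as block_top. High up behind and left of the photo-eyes hangs the tape reel of the taping machine (about x = 0.53, y = -0.07 to 0.11, from 0.47 m above the table upward): carry the glass low and keep the arm on the near side of the reel
- clear_tape: small roll of clear tape, 54 mm across, 18 mm high, lying behind the photo-eyes; stays where it is
- glue_stick: white glue stick, 26 mm across, 88 mm tall, standing behind the photo-eyes; stays where it is
Things that resemble listed ones, but are neither listed nor needed, are in the scene too. Of the things that look like the slotted_block, the larger one is meant.

How it is judged:
On the way:
1. the tall glass is drawn clear above the slotted block, held upright by both frosted edges (contact force between the fingers and tall_edge_a above 0.5 N and contact force between the fingers and tall_edge_b above 0.5 N and z of tall_center in the frame of block_top above 0.043 m and angle between tall_center's own z axis and vertical below 0.25 rad and contact force between tall_pane and the fingers below 0.1 N), for 0.2 s.
At the end, for the whole second after the job is handed in: the tall glass hangs still, gripped on both frosted edges only; centre within 10 mm of the beam sideways and in height, within 12 mm of midway between the eyes; square and upright within 8 degrees; touching neither bracket nor block; short glasses not moved by 10 mm (contact force between the fingers and tall_edge_a above 0.5 N and contact force between the fingers and tall_edge_b above 0.5 N and x of tall_center in the frame of beam_mid between -0.01 and 0.01 m and y of tall_center in the frame of beam_mid between -0.012 and 0.012 m and z of tall_center in the frame of beam_mid between -0.01 and 0.01 m and angle between the y axis of tall_center and the y axis of beam_mid, either way round below 0.14 rad and angle between tall_center's own z axis and vertical below 0.14 rad and contact force between tall_glass and photo_eyes below 0.05 N and contact force between tall_glass and slotted_block below 0.05 N and contact force between the fingers and tall_pane below 0.1 N and linear speed of tall_edge_a below 0.02 m/s and distance of each of short1_center, short2_center from where it was at the start of the episode below 0.01 m); the arm keeps its last pose, push and grip.
It fails at once if the gripper or arm touches the clear pane of the tall glass (contact force between any of the fingers, the arm and tall_pane above 0.3 N).
It fails at once if the photo-eyes or their bracket are touched (contact force between any of the fingers, the arm, tall_glass and photo_eyes above 0.5 N).
It fails at once if the tall glass is tipped (angle between tall_center's own z axis and vertical above 0.5 rad).
It fails at once if a short glass is disturbed (distance of any of short1_center, short2_center from where it was at the start of the episode above 0.01 m).
It fails at once if the tape or glue stick is knocked away (distance of any of clear_tape, glue_stick from where it was at the start of the episode above 0.025 m).
It also fails if it takes over 32 s, if anything falls off the work surface, if the arm or the gripper's body presses on something with over 40 N, if the wrist force passes 120 N, or if a joint passes its speed limit or range.

## Robot

A 6-joint arm with a two-finger parallel gripper is mounted at the origin on a cart in front of the work surface, level with it; the furniture and walls round the work are solid. World frame = base frame: x ahead of the robot, y to its left, z up, the work surface at z = 0. Lengths are in m, angles in rad, forces in N, time in s.
With the tool pointing down it reaches from about 0.3 to 0.775 m from the base axis. Payload 14.6 kg.
Tool frame: the origin (TCP) lies at the very end of the fingers, on their centre line; the grasp point (between the pads) lies 19 mm behind it; x points along the fingers, z is the direction in which the jaws open and shut, and the axes are right-handed (so a half turn about x gives the same grasp; the last joint's range is limited). The gripper opens to 94 mm and grips with 3 to 60 N. Pads are 16 mm wide; open, the fingers measure 119 mm over their backs; the gripper's body (75 mm by 177 mm) begins 78 mm behind the grasp point.
Start: joints at [1.146, 0.3, 1.521, -0, 1.321, -0.067], TCP at [0.193, 0.515, 0.205] pointing down, gripper open.
Joint ranges: [-3.03, 3.03], [-0.79, 2.21], [0.23, 2.52], [-1.04, 4.18], [0, 3.07], [-2.55, 2.55]. Speed limits (rad/s): [2.22, 2.22, 2.57, 3.14, 3.14, 3.14].

## Interface

Orientations are given as [roll, pitch, yaw] about the fixed x, y, z axes, in that order (R = Rz(yaw) Ry(pitch) Rx(roll)).
In Python, from station import ctrl gives the robot as it stands. The module is installed in compiled form; this text tells all that it offers.
- The arm moves only by the tool servo_tool, never from a script. Its argument "motion" is one flat list of numbers, 4 for each row, row after row: the shift along the tool's x, y, z in mm, then the turn about the tool's x in degrees. In form: [dx, dy, dz, roll, dx, dy, dz, roll, ...]. A call has 1 to 20 rows; each row is the pose to reach, as a shift and turn from the pose commanded when the call began, along the tool's axes at that moment; what a row does not reach only later rows make up. A row lasts 1/8 s, in which the tool goes at most 62.5 mm and 10.7 degrees, less where a joint would pass 70% of its speed; a pose out of reach is approached as far as the arm can. A call with a gripper value outside its range is refused whole. "gripper" is the opening, from 0 (shut) to 1 (fully open), set as the call begins (left out, the last holds). The fingers move at their own pace and stop on an object; "force" is the grip in N (left out, the last holds). Time passes only in rows, so rows that repeat a pose let the fingers close. It gives the time, the measured TCP pose, the force and the opening at its end, in the units of the state.
- ctrl.get_obs(): the state, without advancing time (a new reading comes with each control period).
- ctrl.camera(name): name is "side" or "top"; returns a dict with "color" (400x640x3 uint8, red, green, blue), "z_map" (400x640 float32, m along the optical axis (not along the pixel's ray), 0 where there is no reading), "fx", "fy", "cx", "cy" (pixels), "rvec" (rotation vector, rad) and "tvec" (3), from world to camera coordinates, as OpenCV has them. Camera axes: x right, y down, z forward; pixel columns grow to the right and rows downward; lengths in m; the calibration is good to about 2 mm. A picture is of the moment at which its call begins.
- ctrl.hand_in(): hands the job in, once; it reports no verdict.
The state is a dict: "time_s": time; "qpos": joint angles; "joint_vel": joint speeds; "tau": joint torques, N m; "ee_pos": TCP position; "eef_rot": TCP orientation; "force": force on the tool from outside, world axes, zero at the start; "moment": the same for the moment, N m; "grip_width": finger opening in m.
Only numpy, scipy, OpenCV 4.12 (cv2) and the standard library are available. Lean on these libraries where they do the work, as an engineer would, in place of code of your own. Each camera call takes 0.05 s, during which the arm holds its last target.

## Working session

There is one attempt and no reset: what is moved stays moved. The work goes in short steps, Python scripts to look and compute and a tool call to move; the robot and the scene stay as the last step left them, time stands still between calls to the robot, and variables do not carry over. Pictures are saved under pics/ and viewed, and the job is handed in when it is done.

Besides the shell and the picture viewer there is one more tool, called after "Call:" as name(argument=value, ...) on one line, values as JSON. servo_tool: Moves the arm, as the interface text tells. Its arguments: {"type":"object","properties":{"motion":{"type":"array","items":{"type":"number"}},"gripper":{"type":"number"},"force":{"type":"number"}},"required":["motion"]}

```bash
mkdir -p pics; cat > h.py <<'E'
import numpy as np, cv2
from station import ctrl
def grab(n):
    c=ctrl.camera(n); np.savez(f'pics/{n}.npz',**c); return c
def load(n): return dict(np.load(f'pics/{n}.npz'))
def Rt(c): return cv2.Rodrigues(np.array(c['rvec'],float))[0],np.array(c['tvec'],float).reshape(3)
def ray(c,u,v):
    R,t=Rt(c); d=R.T@np.array([(u-c['cx'])/c['fx'],(v-c['cy'])/c['fy'],1.]); return -R.T@t,d
def onz(c,u,v,z):
    o,d=ray(c,u,v); return o+d*(z-o[2])/d[2]
def proj(c,P):
    R,t=Rt(c); p=R@np.array(P,float)+t; return np.array([c['fx']*p[0]/p[2]+c['cx'],c['fy']*p[1]/p[2]+c['cy']])
def cloud(c):
    R,t=Rt(c); z=c['z_map']; v,u=np.mgrid[:z.shape[0],:z.shape[1]]
    p=np.stack([(u-c['cx'])/c['fx']*z,(v-c['cy'])/c['fy']*z,z],-1)
    return (p-t)@R
def save(c,name,box=None,s=1):
    im=c['color'][:,:,::-1]
    if box: im=im[box[1]:box[3],box[0]:box[2]]
    cv2.imwrite('pics/'+name,cv2.resize(im,None,fx=s,fy=s,interpolation=cv2.INTER_CUBIC))
E
python3 - <<'E'
from h import *
for n in ('side','top'):
    c=grab(n); save(c,n+'1.png'); R,t=Rt(c); print(n,c['fx'],c['cx'],c['cy'],-R.T@t,R.round(3).tolist())
o=ctrl.get_obs(); print(o)
E
```

```text
side 451.6143818491083 322.4775788496639 198.98410103787833 [ 0.18384714 -0.73161437  0.47859709] [[0.902, -0.431, 0.007], [-0.202, -0.435, -0.877], [0.381, 0.79, -0.48]]
top 446.8464779575286 321.9086414346236 198.55595829627154 [ 0.36501448 -0.04803327  1.00368252] [[0.005, -1.0, 0.02], [-0.989, -0.008, -0.144], [0.145, -0.019, -0.989]]
{'time_s': 0.1, 'qpos': array([ 1.14637192e+00,  3.00423737e-01,  1.52148317e+00, -5.40021291e-06,
        1.32069576e+00, -6.66018758e-02]), 'joint_vel': array([ 0.00058438, -0.00151492, -0.00297459, -0.00079507,  0.00068651,
       -0.00085635]), 'tau': array([ 3.21647960e-03, -5.32635355e+01, -3.53289199e+01,  7.10139703e-02,
        2.34016153e-02, -1.08331852e-05]), 'ee_pos': array([0.19254371, 0.51496095, 0.20495373]), 'eef_rot': array([ 3.08016975,  1.56978631, -1.99004043]), 'force': array([0.03464002, 0.22910249, 0.75584543]), 'moment': array([ 0.01569959,  0.03235612, -0.04052915]), 'grip_width': 0.09400234241355}
```

View pics/side1.png

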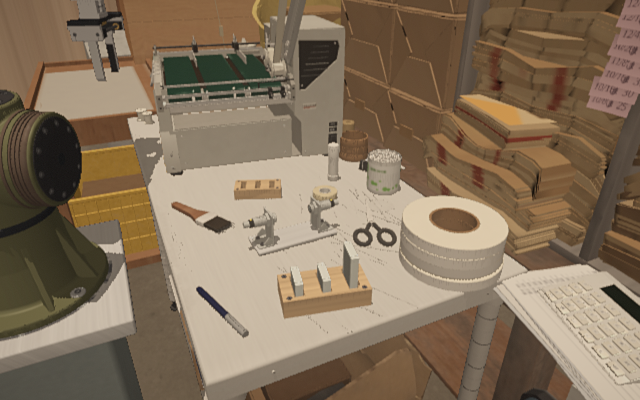

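View pics/top1.png

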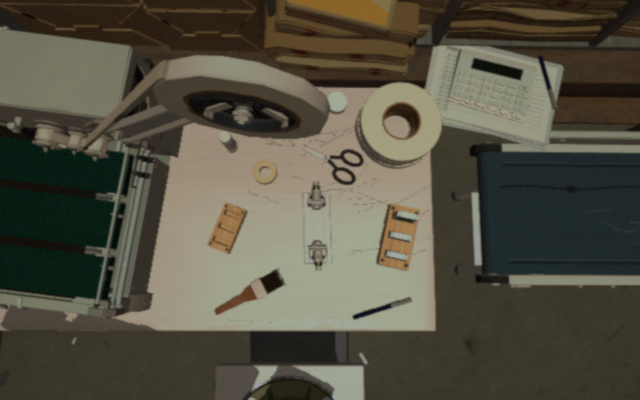

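The side view shows the slotted block at about (325,290) with the tall glass in its far-right slot (350,265). The photo-eyes are at about (293,225). In the top view the block is at about (399,237) with the tall glass at about (405,215), and the bracket is at about (317,226).

```bash
python3 - <<'E'
from h import *
c=load('side'); save(c,'s2.png',(230,180,390,330),5)
c=load('top'); save(c,'t2.png',(290,170,440,280),5)
E
```

```text
(no output)
```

View pics/s2.png

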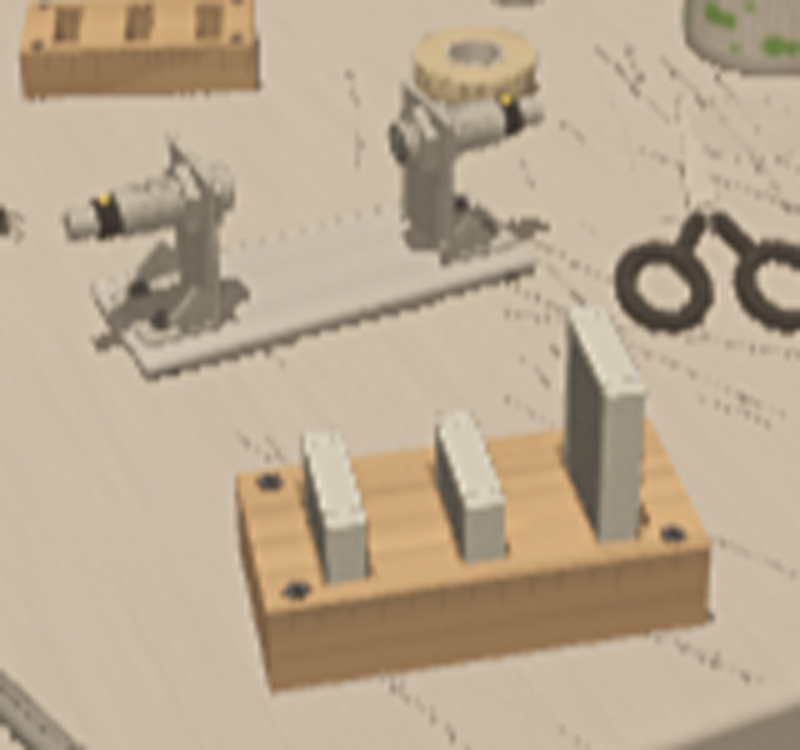

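View pics/t2.png

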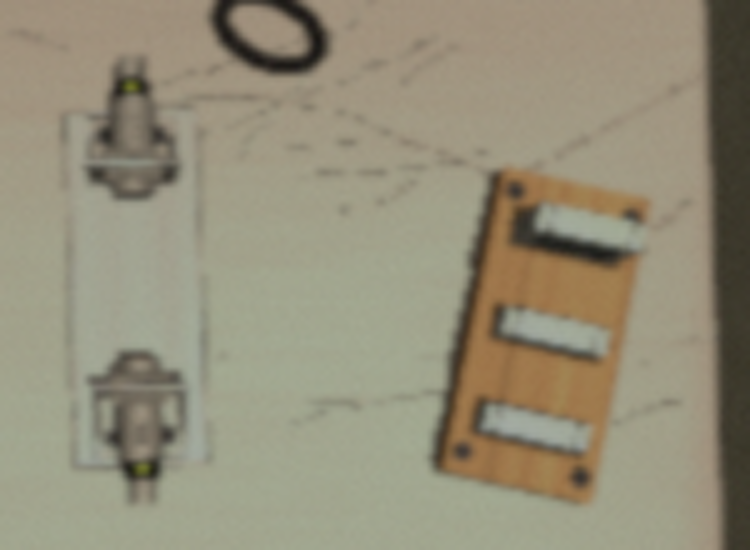

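The zoomed views show the tall glass in the far (+x) slot, with both short glasses nearer. The light path runs roughly along world x. Next I'll measure with colour and depth masks in both views.

```bash
python3 - <<'E'
from h import *
def rect(p):
    (c,(w,h),a)=cv2.minAreaRect((np.array(p)*1000).astype(np.float32)); 
    b=cv2.boxPoints((c,(w,h),a)); e=[b[1]-b[0],b[2]-b[1]]; L=max(e,key=np.linalg.norm)
    return np.round(c,1),round(w,1),round(h,1),'long dir deg',round(np.degrees(np.arctan2(L[1],L[0]))%180,2)
for n in('top','side'):
    c=load(n); P=cloud(c); hsv=cv2.cvtColor(c['color'],cv2.COLOR_RGB2HSV)
    z=P[...,2]; ok=c['z_map']>0
    reg=ok&(P[...,0]>.2)&(P[...,0]<.52)&(P[...,1]>-.35)&(P[...,1]<-.13)
    wood=reg&(hsv[...,1]>90)
    for lo,hi,nm in((.026,.038,'blocktop'),):
        m=wood&(z>lo)&(z<hi); 
        q=P[m]; print(n,nm,m.sum(),np.median(q[:,2]),rect(q[:,:2]))
        # ray cast on plane
        v,u=np.nonzero(m); 
        print('   ray',rect([onz(c,a,b,.032)[:2] for a,b in zip(u,v)]))
    m=reg&(z>.075)&(z<.1); q=P[m]; print(n,'talltop',m.sum(),np.median(q[:,2]),rect(q[:,:2]))
    m=reg&(z>.047)&(z<.057)&(hsv[...,1]<70); k,l,st,_=cv2.connectedComponentsWithStats(m.astype(np.uint8))
    for i in range(1,k):
        if st[i,4]>10:
            q=P[l==i]; print('  comp',st[i,4],np.median(q[:,2]),rect(q[:,:2]))
    reg=ok&(P[...,0]>.25)&(P[...,0]<.5)&(P[...,1]>-.12)&(P[...,1]<.02)
    for lo,hi in((.005,.012),(.02,.04),(.04,.062),(.062,.076)):
        m=reg&(z>lo)&(z<hi); k,l,st,_=cv2.connectedComponentsWithStats(m.astype(np.uint8))
        for i in range(1,k):
            if st[i,4]>15:
                q=P[l==i]; print('  eye',lo,st[i,4],np.median(q[:,2]).round(4),rect(q[:,:2]))
E
```

```text
top blocktop 1313 0.03221889035256641 (array([ 425.5, -234.6]), 67.0, 136.0, 'long dir deg', np.float32(167.44))
   ray (array([ 425.4, -234.1]), 67.1, 135.6, 'long dir deg', np.float32(167.27))
top talltop 147 0.08608288095799797 (array([ 466.3, -243.3]), 46.2, 12.5, 'long dir deg', np.float32(78.1))
  comp 122 0.0518800009574827 (array([ 425.1, -234.2]), 46.1, 12.5, 'long dir deg', np.float32(75.84))
  comp 124 0.05216903907045026 (array([ 384.3, -225.6]), 45.8, 12.0, 'long dir deg', np.float32(78.09))
  eye 0.005 1160 0.0087 (array([434. , -55.7]), 133.8, 59.8, 'long dir deg', np.float32(2.0))
  eye 0.04 23 0.0577 (array([484.4, -54. ]), 7.1, 21.5, 'long dir deg', np.float32(91.07))
  eye 0.04 92 0.0597 (array([372.9, -55.7]), 41.5, 18.9, 'long dir deg', np.float32(0.29))
  eye 0.062 88 0.0665 (array([490.6, -53.8]), 17.2, 38.1, 'long dir deg', np.float32(90.98))
  eye 0.062 144 0.0648 (array([388.9, -60.9]), 46.3, 35.0, 'long dir deg', np.float32(24.29))
side blocktop 1768 0.03253417679462453 (array([ 424.6, -237.8]), 66.2, 135.5, 'long dir deg', np.float32(167.56))
   ray (array
[... 534 characters left out ...]
), 131.8, 61.9, 'long dir deg', np.float32(2.38))
  eye 0.005 41 0.0113 (array([389.5, -51.1]), 23.1, 15.7, 'long dir deg', np.float32(45.25))
  eye 0.02 88 0.0289 (array([493.7, -57. ]), 6.9, 37.8, 'long dir deg', np.float32(99.89))
  eye 0.02 108 0.0256 (array([392.9, -59.6]), 42.0, 16.8, 'long dir deg', np.float32(89.55))
  eye 0.04 109 0.0539 (array([489.4, -61.9]), 12.3, 28.2, 'long dir deg', np.float32(128.66))
  eye 0.04 255 0.0558 (array([381.8, -67.3]), 18.3, 60.8, 'long dir deg', np.float32(171.63))
  eye 0.062 80 0.0667 (array([489.8, -56.7]), 16.8, 42.0, 'long dir deg', np.float32(99.76))
  eye 0.062 133 0.064 (array([389.7, -65.2]), 46.7, 34.5, 'long dir deg', np.float32(30.29))
```

```bash
python3 - <<'E'
from h import *
c=load('top'); f=lambda x,y,z:(onz(c,290+(x+.5)/5-.5,170+(y+.5)/5-.5,z)*1000).round(1)
A=[f(*p) for p in((68,116,.008),(197,110,.008),(210,461,.008),(76,466,.008))]; print('base',A,np.mean(A,0))
for a in((130,58,.054),(142,502,.054),(83,162,.07),(180,162,.07),(88,379,.07),(186,380,.07),(132,198,.054),(134,350,.054)): print(a,f(*a))
c=load('side'); f=lambda x,y,z:(onz(c,230+(x+.5)/5-.5,180+(y+.5)/5-.5,z)*1000).round(1)
print('side')
for a in((150,370,.008),(533,262,.008),(540,226,.008),(98,285,.008),(70,222,.054),(540,106,.054),(172,140,.07),(223,190,.07),(408,82,.07),(452,127,.07)): print(a,f(*a))
# base edge fit via depth: restrict points by depth
for n in('top','side'):
    c=load(n); P=cloud(c); z=P[...,2]
    m=(c['z_map']>0)&(P[...,0]>.25)&(P[...,0]<.56)&(P[...,1]>-.13)&(P[...,1]<.03)
    b=P[m&(z>.0055)&(z<.0105)]
    for s in (1,-1):
        xs=np.arange(.37,.50,.004); e=[]
        for x in xs:
            q=b[abs(b[:,0]-x)<.003,1]; e.append(np.percentile(q,99.5 if s>0 else .5) if len(q)>5 else np.nan)
        e=np.array(e); k=~np.isnan(e); p=np.polyfit(xs[k],e[k],1)
        r=e[k]-np.polyval(p,xs[k]); kk=abs(r)<.003; p=np.polyfit(xs[k][kk],e[k][kk],1)
        print(n,s,'ang',np.degrees(p[0]).round(2),'y@.43',np.polyval(p,.43).round(4),kk.sum())
    # x-extent of base, and sheets
    print('x ext', np.percentile(b[:,0],[.3,99.7]).round(4))
    up=P[m&(z>.045)&(z<.075)]
    print('eyes x hist',np.histogram(up[:,0],np.arange(.32,.56,.005)))
E
```

```text
base [array([523.3, -25.2,   8. ]), array([526.5, -83.4,   8. ]), array([369.5, -89.5,   8. ]), array([367.1, -30.4,   8. ])] [446.6   -57.125   8.   ]
(130, 58, 0.054) [541.5 -52.7  54. ]
(142, 502, 0.054) [352.2 -59.1  54. ]
(83, 162, 0.07) [493.8 -33.1  70. ]
(180, 162, 0.07) [494.1 -74.   70. ]
(88, 379, 0.07) [402.8 -36.1  70. ]
(186, 380, 0.07) [402.6 -76.9  70. ]
(132, 198, 0.054) [480.6 -54.   54. ]
(134, 350, 0.054) [415.8 -55.3  54. ]
side
(150, 370, 0.008) [369.2 -92.    8. ]
(533, 262, 0.008) [524.7 -86.5   8. ]
(540, 226, 0.008) [539.  -64.5   8. ]
(98, 285, 0.008) [369.  -31.7   8. ]
(70, 222, 0.054) [354.1 -57.   54. ]
(540, 106, 0.054) [544.7 -51.3  54. ]
(172, 140, 0.07) [397.8 -43.4  70. ]
(223, 190, 0.07) [402.4 -84.4  70. ]
(408, 82, 0.07) [494.  -38.9  70. ]
(452, 127, 0.07) [494.3 -77.5  70. ]
top 1 ang 0.97 y@.43 -0.0278 10
top -1 ang 1.74 y@.43 -0.0846 28
x ext [0.3157 0.5558]
eyes x hist (array([ 0,  0,  0,  0,  0,  0, 10, 10, 22, 16, 24, 16, 18, 25, 20, 45, 22,
       19, 15,  0,  0,  0,  0,  0,  0,  0,  0,  0,  0,  0,  0,  0, 23, 25,
       50, 25, 18, 22, 
[... 431 characters left out ...]
de 1 ang 6.75 y@.43 -0.0352 3
side -1 ang 2.17 y@.43 -0.0879 33
x ext [0.3149 0.557 ]
eyes x hist (array([ 0,  0,  0,  0,  0,  0, 15, 19, 23, 25, 30, 28, 27, 32, 37, 83, 28,
       21, 13,  0,  0,  0,  0,  0,  0,  0,  0,  0,  0,  0,  0,  0, 35, 44,
       82, 20, 13, 23, 24, 19, 22, 19, 13, 17,  6,  0,  0,  0]), array([0.32 , 0.325, 0.33 , 0.335, 0.34 , 0.345, 0.35 , 0.355, 0.36 ,
       0.365, 0.37 , 0.375, 0.38 , 0.385, 0.39 , 0.395, 0.4  , 0.405,
       0.41 , 0.415, 0.42 , 0.425, 0.43 , 0.435, 0.44 , 0.445, 0.45 ,
       0.455, 0.46 , 0.465, 0.47 , 0.475, 0.48 , 0.485, 0.49 , 0.495,
       0.5  , 0.505, 0.51 , 0.515, 0.52 , 0.525, 0.53 , 0.535, 0.54 ,
       0.545, 0.55 , 0.555, 0.56 ]))
```

Depth and ray casts agree. The tall glass is at about (0.466,-0.2445) with its wide axis at 77.6°. The beam middle is at about (0.4475,-0.057) with the beam at about 1.9°. Before moving, I'll check obstacle heights along the way.

```bash
python3 - <<'E'
from h import *
Q=np.vstack([(lambda c:cloud(c)[c['z_map']>0])(load(n)) for n in('top','side')])
xs=np.arange(-.1,.85,.05); ys=np.arange(.8,-.45,-.05)
print('y\\x  '+' '.join(f'{x:5.2f}' for x in xs))
for y in ys:
    r=[]
    for x in xs:
        m=(Q[:,0]>=x)&(Q[:,0]<x+.05)&(Q[:,1]>=y-.05)&(Q[:,1]<y)
        r.append(f'{Q[m,2].max()*100:5.0f}' if m.sum()>2 else '    .')
    print(f'{y:5.2f}',' '.join(r))
E
```

```text
y\x  -0.10 -0.05  0.00  0.05  0.10  0.15  0.20  0.25  0.30  0.35  0.40  0.45  0.50  0.55  0.60  0.65  0.70  0.75  0.80
 0.80   -79   -79   -79   -78   -79   -79     0     4    22    21     0     0     0     0     0     1     .     .     .
 0.75   -79   -79   -79   -79   -79   -79     0     4    24    24    24    21    21    22    22    21     .     .     .
 0.70   -79   -79   -79   -79   -79   -79     0     0    24    24    26    24    24    26    24    29     .     .     .
 0.65   -79   -79   -79   -79   -79   -79     1     1    22    20    23    23    24    24    29    29     2     .     .
 0.60   -79   -79   -79   -79   -79   -79    35    35    22    20    22    20    20    22    26     5     2     .     .
 0.55   -79   -78   -79   -79   -79   -79    38    18    22    21    22    21    21    22    33     .     .     .     .
 0.50   -79   -79   -79   -79    35    38    38    22    22    21    21    21    21    29    33    33    33     .     2
 0.45   -79   -78   -79   -78    35    35    35    22    22    21    21    21    21    29    33    33    33     .     2
 0.40   -79   -79   -
[... 1318 characters left out ...]
   0     0     0    -0     1     1     1     4     4     1     1     8     9     9     9     8    21
-0.20   -79   -79   -79   -79   -79     .     1     2     1     6     6     9     1     9     9     8     9    12    21
-0.25   -79   -79   -79   -79   -79     .     0     1     1     5     5     9     1     8     9     9     9     8    16
-0.30   -79   -79   -79   -79   -79     .     0     0     0     0     0     0     0     0     8     9     9     0    -0
-0.35   -79   -79   -78   -79   -79     .     .     .     .     .     .     .     .     .     .    -0     1     2     2
-0.40   -78   -79   -79   -79   -78     .     .     .     .     .     .     .     .     .     .    -0     1     2     2
```

```bash
cat >> h.py <<'E'
from scipy.spatial.transform import Rotation as Ro
def goal(x,y,z,ang):
    "world TCP goal, jaw axis at ang deg (mod 180) -> tool-frame shift mm & roll deg"
    o=ctrl.get_obs(); R=Ro.from_euler('xyz',o['eef_rot']).as_matrix()
    d=R.T@(np.array([x,y,z])-o['ee_pos'])*1000
    a=np.degrees(np.arctan2(R[1,2],R[0,2])); y=(ang-a+90)%180-90
    print('t',o['time_s'],'pos',o['ee_pos'].round(4),'jaw',a.round(2),'toolx',R[:,0].round(4),'-> shift',d.round(1),'roll',round(-y,2),'q6',o['qpos'].round(3),'w',o['grip_width'],'F',o['force'].round(2))
E
python3 - <<'E'
from h import *
goal(.193,.515,.305,77.6); goal(.466,-.2445,.30,77.6)
E
```

```text
t 0.1 pos [0.1925 0.515  0.205 ] jaw 69.5 toolx [-4.e-04 -9.e-04 -1.e+00] -> shift [-100.    -0.4    0.1] roll -8.1 q6 [ 1.146  0.3    1.521 -0.     1.321 -0.067] w 0.09400234241355 F [0.03 0.23 0.76]
t 0.1 pos [0.1925 0.515  0.205 ] jaw 69.5 toolx [-4.e-04 -9.e-04 -1.e+00] -> shift [ -94.5 -522.1 -615.7] roll -8.1 q6 [ 1.146  0.3    1.521 -0.     1.321 -0.067] w 0.09400234241355 F [0.03 0.23 0.76]
```

Call:
servo_tool(motion=[-40,0,0,0,-80,0,0,0,-100,0,0,0,-100,-20,-25,0,-100,-55,-65,0,-100,-90,-106,0,-100,-125,-147,0,-100,-160,-189,0,-100,-195,-230,0,-100,-230,-271,0,-100,-265,-312,-2,-100,-300,-354,-4,-100,-335,-395,-6,-100,-370,-436,-8,-100,-405,-478,-8.1,-100,-440,-519,-8.1,-100,-475,-560,-8.1,-100,-505,-596,-8.1,-100,-522,-616,-8.1,-100,-522,-616,-8.1], gripper=1, force=25)

```text
time_s: 2.6
ee_pos: [0.4658, -0.2457, 0.3044]
eef_rot: [1.269, 1.569, 2.622]
force: [0.4, 0.2, 0.3]
grip_width: 0.0939
```

```bash
python3 - <<'E'
from h import *
goal(.466,-.2445,.045,77.6)
for n in('top','side'): save(grab(n),n+'3.png')
goal(.466,-.2445,.12,77.6)
E
```

```text
t 2.6 pos [ 0.4658 -0.2457  0.3044] jaw 77.5 toolx [-1.6e-03  9.0e-04 -1.0e+00] -> shift [259.4  -0.4   1.1] roll -0.1 q6 [-0.555  0.192  1.428 -0.     1.524 -1.908] w 0.09394745581085946 F [0.37 0.16 0.27]
t 2.7 pos [ 0.4656 -0.2442  0.3052] jaw 77.6 toolx [-5.e-04  4.e-04 -1.e+00] -> shift [185.2  -0.5  -0.3] roll -0.0 q6 [-0.553  0.189  1.429  0.     1.524 -1.907] w 0.09380890193606094 F [0.17 0.   0.21]
```

View pics/side3.png

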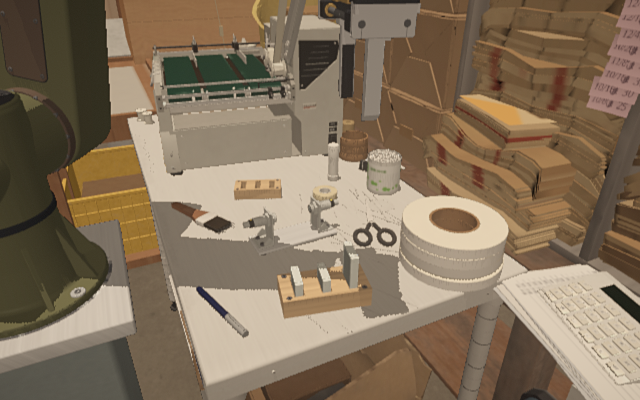

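The gripper hangs above the block, just past the top edge of the picture at about (370,60), clear of everything. I'll descend to just above the glass and look again.

Call:
servo_tool(motion=[40,0,0,0,85,0,0,0,130,0,0,0,165,0,0,0,180,0,0,0,185,0,0,0,185,0,0,0])

```text
time_s: 3.58
ee_pos: [0.4663, -0.2447, 0.1215]
eef_rot: [-1.899, 1.569, -0.544]
force: [-0.0, -0.4, -0.2]
grip_width: 0.0941
```

```bash
python3 - <<'E'
from h import *
for n in('top','side'):
    c=grab(n); save(c,n+'4.png',(300,130,460,250) if n=='top' else (270,100,430,320),3.5 if n=='side' else 5)
    P=cloud(c);z=P[...,2]; m=(c['z_map']>0)&(abs(P[...,0]-.466)<.03)&(abs(P[...,1]+.2445)<.09)
    for lo,hi in((.078,.092),(.118,.14),(.14,.19)):
        q=P[m&(z>lo)&(z<hi)]; print(n,lo,len(q), q.mean(0) if len(q) else '',q.min(0) if len(q) else '',q.max(0) if len(q) else '')
goal(.466,-.2445,.045,77.6)
E
```

```text
top 0.078 0   
top 0.118 0   
top 0.14 0   
side 0.078 209 [ 0.46425266 -0.24870917  0.08514124] [ 0.45585425 -0.26844401  0.07817592] [ 0.4755013  -0.22077005  0.08855004]
side 0.118 242 [ 0.46546557 -0.24253269  0.13236347] [ 0.44468787 -0.30502042  0.12177896] [ 0.48728651 -0.18648718  0.13994183]
side 0.14 745 [ 0.45832529 -0.27003359  0.16355403] [ 0.44361924 -0.30583112  0.14008651] [ 0.48674928 -0.18442848  0.18995974]
t 3.675 pos [ 0.4663 -0.2448  0.1216] jaw 77.6 toolx [ 0.0015 -0.001  -1.    ] -> shift [76.6  0.5  0.3] roll 0.0 q6 [-0.553  0.333  1.683 -0.     1.123 -1.908] w 0.09413099315440901 F [0.48 0.6  0.19]
```

View pics/side4.png

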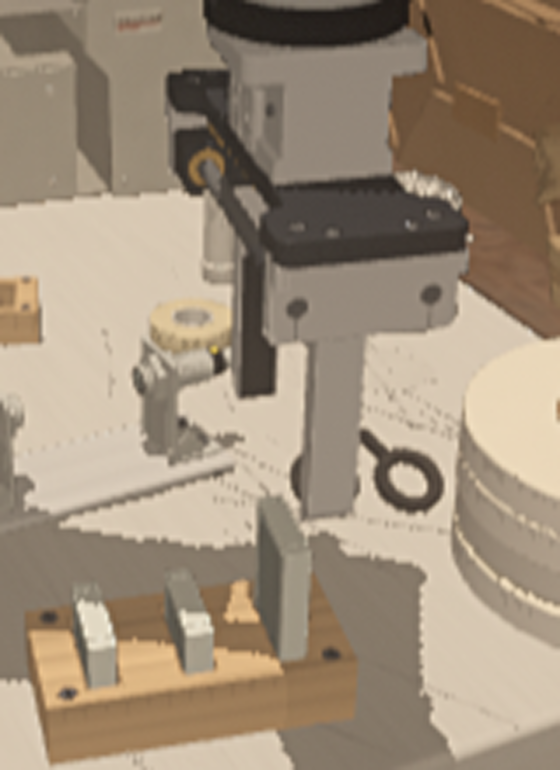

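View pics/top4.png

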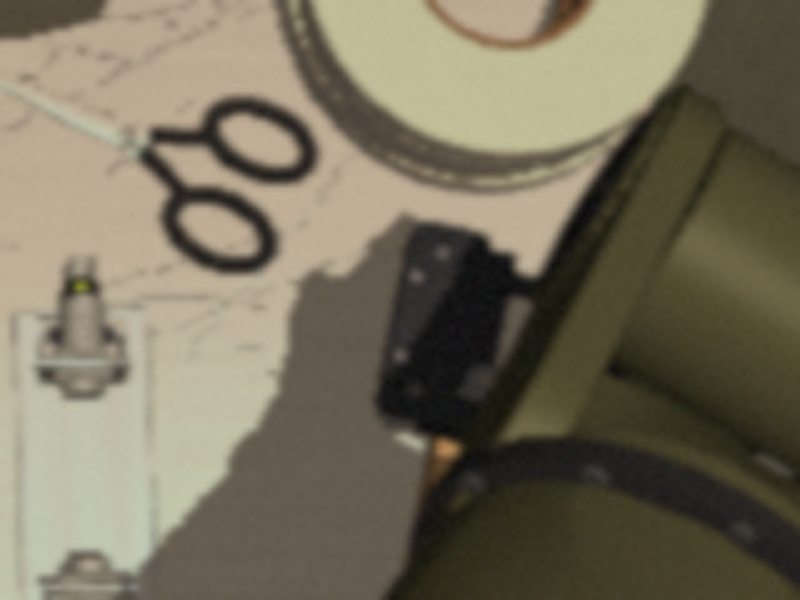

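The two fingers straddle the tall glass in the side view, with the near finger tip at about (330,515) and the glass top at about (283,520). I'll compare the near finger's face with the glass edge using the same camera's depth.

```bash
python3 - <<'E'
from h import *
c=load('side');P=cloud(c);z=P[...,2]; a=np.radians(77.6); u=np.array([np.cos(a),np.sin(a)]); v=np.array([-u[1],u[0]])
rel=P[...,:2]-np.array([.466,-.2445]); U=rel@u; V=rel@v
ok=(c['z_map']>0)&(abs(V)<.03)
for nm,m in(('finger',ok&(abs(U+.059)<.006)&(z>.124)&(z<.17)),('glassedge',ok&(abs(U+.023)<.005)&(z>.04)&(z<.082)),('glasstop',ok&(z>.083)&(z<.089)&(abs(U)<.03))):
    print(nm,m.sum(),'U',np.percentile(U[m],[1,50,99]).round(4),'V',np.percentile(V[m],[1,50,99]).round(4), 'Vmid',((np.percentile(V[m],1)+np.percentile(V[m],99))/2).round(4))
E
```

```text
finger 373 U [-0.0606 -0.0587 -0.0532] V [-0.0097  0.0004  0.0093] Vmid -0.0002
glassedge 191 U [-0.0248 -0.0227 -0.0186] V [-0.006   0.0007  0.0061] Vmid 0.0
glasstop 168 U [-0.0236 -0.0032  0.0218] V [-0.006   0.0003  0.0059] Vmid -0.0
```

The finger and glass edge are centred to within 0.3 mm. I'll descend, then close.

Call:
servo_tool(motion=[20,0,0,0,40,0,0,0,58,0,0,0,70,0,0,0,76,0,0,0,76,0,0,0,76,0,0,0])

```text
time_s: 4.55
ee_pos: [0.4661, -0.2448, 0.045]
eef_rot: [-1.9, 1.57, -0.546]
force: [-0.0, 0.2, -0.2]
grip_width: 0.0941
```

Call:
servo_tool(motion=[0,0,0,0,0,0,0,0,0,0,0,0,0,0,0,0,0,0,0,0,0,0,0,0,0,0,0,0,0,0,0,0], gripper=0, force=20)

```text
time_s: 5.55
ee_pos: [0.4658, -0.2446, 0.0444]
eef_rot: [1.386, 1.571, 2.741]
force: [0.1, 0.8, -0.2]
grip_width: 0.0456
```

```bash
python3 - <<'E'
from h import *
goal(.466,-.2445,.045,77.6)
c=grab('side'); save(c,'side5.png',(270,130,430,320),4)
E
```

```text
t 5.55 pos [ 0.4658 -0.2446  0.0444] jaw 77.6 toolx [-0.  0. -1.] -> shift [-0.6 -0.1  0.2] roll 0.0 q6 [-0.553  0.442  1.738 -0.     0.962 -1.908] w 0.0456255112064828 F [ 0.12  0.81 -0.16]
```

View pics/side5.png

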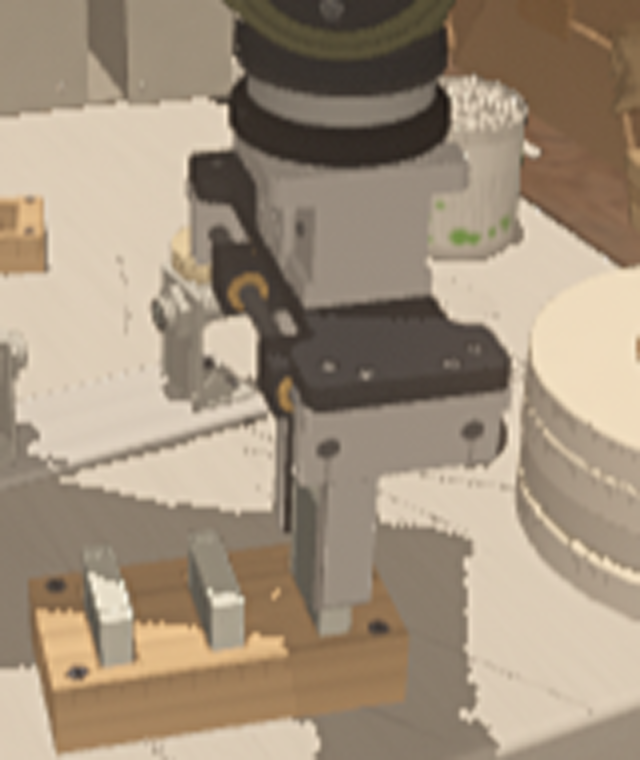

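The near finger sits flat on the frosted edge (about (335,560)) and the opening reads 45.6 mm, so the glass is gripped. Lifting straight up.

Call:
servo_tool(motion=[-5,0,0,0,-15,0,0,0,-30,0,0,0,-45,0,0,0,-60,0,0,0,-75,0,0,0,-86,0,0,0,-90,0,0,0,-90,0,0,0,-90,0,0,0])

```text
time_s: 6.85
ee_pos: [0.4656, -0.2445, 0.1339]
eef_rot: [1.236, 1.57, 2.591]
force: [0.1, 0.7, -1.6]
grip_width: 0.0459
```

```bash
python3 - <<'E'
from h import *
c=grab('side'); save(c,'side6.png',(270,80,430,320),3)
goal(.4475,-.057,.135,91.9)
P=cloud(c);z=P[...,2]; a=np.radians(77.6); u=np.array([np.cos(a),np.sin(a)]); v=np.array([-u[1],u[0]])
rel=P[...,:2]-np.array([.466,-.2445]); U=rel@u; V=rel@v
m=(c['z_map']>0)&(abs(V)<.012)&(U<-.015)&(U>-.03)&(z>.088)&(z<.132)
print(m.sum(),'V',np.percentile(V[m],[1,99]),'z',z[m].min(), 'U',np.median(U[m]))
for k in (.1,.11,.12,.13):
    q=m&(abs(z-k)<.005); print(k,q.sum(),U[q].mean() if q.sum() else '',V[q].mean() if q.sum() else '')
E
```

```text
t 6.9 pos [ 0.4656 -0.2445  0.134 ] jaw 77.6 toolx [-7.e-04  4.e-04 -1.e+00] -> shift [ -0.9  58.  179.3] roll -14.3 q6 [-0.553  0.318  1.672 -0.     1.153 -1.908] w 0.04575754581781698 F [ 0.08 -0.32 -1.15]
185 V [-0.00562851  0.00618162] z 0.09729314650531593 U -0.022479779883842838
0.1 41 -0.021779329907836858 0.0007938556562841955
0.11 56 -0.022136845408212903 0.0007841151231409973
0.12 52 -0.02229914437986675 0.0009020341683297716
0.13 36 -0.02212626968823233 0.0009532210924509366
```

View pics/side6.png

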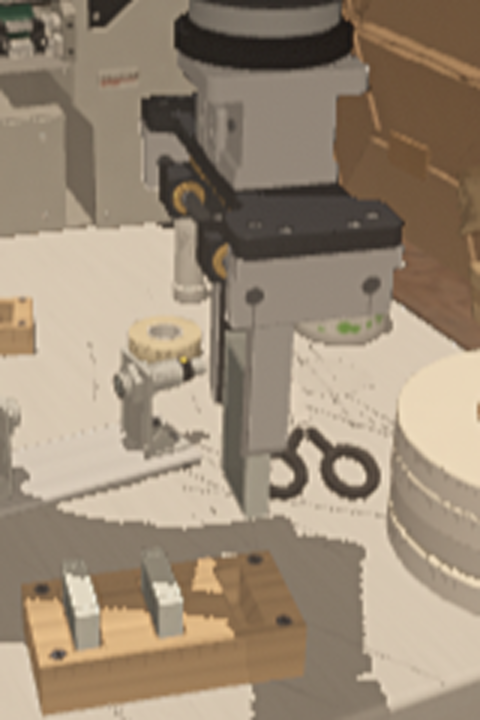

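The glass is clear of the block and hangs upright: its lower end is at about (250,515), its underside near z = 0.096 m, and its tilt is negligible. I'll carry it over the light path, turning it 14.3°.

Call:
servo_tool(motion=[0,2,6,0,0,7,21,-1,0,13,40,-3,0,19,60,-5,0,26,80,-7,0,32,100,-9,0,39,120,-11,0,45,140,-13,0,51,158,-14,0,56,172,-14.3,0,58,179.3,-14.3,0,58,179.3,-14.3,0,58,179.3,-14.3,0,58,179.3,-14.3])

```text
time_s: 8.65
ee_pos: [0.4477, -0.0575, 0.1344]
eef_rot: [2.092, 1.571, -2.588]
force: [0.4, -0.1, -1.8]
grip_width: 0.0457
```

```bash
python3 - <<'E'
from h import *
goal(.4475,-.057,.0527,91.9)
for n in('top','side'):
    c=grab(n); save(c,n+'7.png',(220,80,380,280) if n=='side' else (240,130,400,290),3.6)
goal(.4475,-.057,.0527,91.9)
E
```

```text
t 8.65 pos [ 0.4477 -0.0575  0.1344] jaw 91.86 toolx [-1.e-04 -0.e+00 -1.e+00] -> shift [81.7  0.2  0.5] roll -0.04 q6 [-0.209  0.158  1.872 -0.     1.112 -1.812] w 0.045665292903014826 F [ 0.4  -0.15 -1.81]
t 8.75 pos [ 0.4477 -0.0574  0.1344] jaw 91.87 toolx [-0. -0. -1.] -> shift [81.7  0.2  0.4] roll -0.03 q6 [-0.209  0.158  1.872 -0.     1.112 -1.812] w 0.045659028402886215 F [-0.46 -0.05 -2.17]
```

View pics/side7.png

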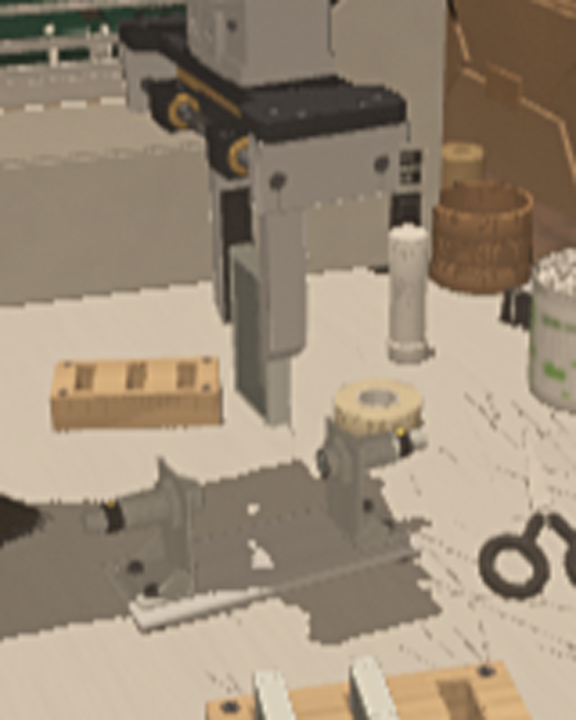

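View pics/top7.png

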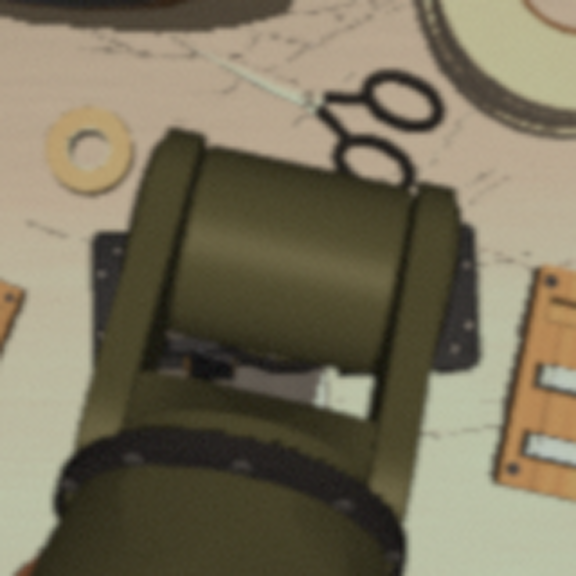

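The glass hangs over the gap between the eyes at about (262,410) in the side view, and all else is undisturbed. Before lowering, I'll compare its position with the eyes in the same camera.

```bash
python3 - <<'E'
from h import *
c=load('side');P=cloud(c);z=P[...,2]; a=np.radians(91.9); u=np.array([np.cos(a),np.sin(a)]); v=np.array([-u[1],u[0]])
rel=P[...,:2]-np.array([.4475,-.057]); U=rel@u; V=-(rel@v); ok=c['z_map']>0   # U wide axis(+y), V along beam(+x)
m=ok&(abs(V)<.014)&(U<-.016)&(U>-.03)&(z>.088)&(z<.132)
print('glass edge',m.sum(),'V',np.percentile(V[m],[1,50,99]).round(4),'U',np.median(U[m]).round(4),'zmin',z[m].min().round(4))
q=ok&(abs(U)<.05)&(abs(V)<.1)&(z>.04)&(z<.075)
for k in(-1,1):
    w=q&(V*k>0)&(abs(U)<.016); print('eye',k,'lens-side V',np.percentile(abs(V[w]),[0.5,1,3]).round(4))
    w=q&(V*k>0)&(z>.058)&(abs(abs(V)-.047)<.008); print('   sheet U ext',np.percentile(U[w],[1,99]).round(4), 'barrel U',np.median(U[q&(V*k>.065)]).round(4))
    w=q&(V*k>.07); print('   barrel top z',np.percentile(z[w],98).round(4),'V end',abs(V[ok&(abs(U)<.012)&(z>.045)&(z<.066)&(V*k>.06)&(V*k<.11)]).max().round(4))
w=ok&(z>.005)&(z<.0105)&(abs(V)<.05)&(U<-.02)&(U>-.04); print('base near edge U',np.percentile(U[w],[.5,2]).round(4))
t=load('top')
E
```

```text
glass edge 133 V [-0.0056 -0.0003  0.0068] U -0.0226 zmin 0.0977
eye -1 lens-side V [0.0355 0.0359 0.0372]
   sheet U ext [-0.021   0.0179] barrel U -0.0047
   barrel top z 0.0642 V end 0.0953
eye 1 lens-side V [0.0337 0.0339 0.0345]
   sheet U ext [-0.0202  0.0205] barrel U -0.0045
   barrel top z 0.0634 V end 0.0947
base near edge U [-0.0311 -0.0309]
```

It is centred within about 1 mm along and across the beam, so I'll lower it.

Call:
servo_tool(motion=[4,0,0,0,12,0,0,0,22,0,0,0,32,0,0,0,42,0,0,0,52,0,0,0,62,0,0,0,71,0,0,0,78,0,0,0,81,0,0,0,81,0,0,0,81,0,0,0,81,0,0,0,81,0,0,0])

```text
time_s: 10.5
ee_pos: [0.4478, -0.0571, 0.0536]
eef_rot: [-1.871, 1.571, -0.267]
force: [-0.0, -0.3, -0.6]
grip_width: 0.046
```

```bash
python3 - <<'E'
from h import *
goal(.4475,-.057,.0527,91.9)
c=grab('side'); save(c,'side8.png',(220,100,400,310),3.4)
P=cloud(c);z=P[...,2]; a=np.radians(91.9); u=np.array([np.cos(a),np.sin(a)]); v=np.array([-u[1],u[0]])
rel=P[...,:2]-np.array([.4475,-.057]); U=rel@u; V=-(rel@v); ok=c['z_map']>0
m=ok&(abs(V)<.014)&(U<-.016)&(U>-.03)&(z>.01)&(z<.05)
print('edge',m.sum(),'V',np.percentile(V[m],[1,50,99]).round(4),'U',np.median(U[m]).round(4),'zmin',np.sort(z[m])[:5].round(4))
for k in(.022,.034,.046):
    q=m&(abs(z-k)<.006); print(k,q.sum(),'V',V[q].mean().round(4),'U',U[q].mean().round(4))
goal(.4475,-.057,.0527,91.9)
E
```

```text
t 10.5 pos [ 0.4478 -0.0571  0.0536] jaw 91.9 toolx [ 3.e-04 -1.e-04 -1.e+00] -> shift [0.9 0.3 0.1] roll -0.0 q6 [-0.208  0.284  1.939 -0.     0.918 -1.812] w 0.0460162822682371 F [-0.02 -0.26 -0.63]
edge 114 V [-0.0052  0.0002  0.0077] U -0.0222 zmin [0.01   0.0103 0.0105 0.0161 0.0162]
0.022 38 V 0.0005 U -0.0217
0.034 38 V 0.0005 U -0.0222
0.046 35 V -0.0006 U -0.0218
t 10.55 pos [ 0.4477 -0.0571  0.0536] jaw 91.9 toolx [ 2.e-04 -1.e-04 -1.e+00] -> shift [0.9 0.2 0.1] roll -0.0 q6 [-0.208  0.284  1.939 -0.     0.918 -1.812] w 0.046180490580856534 F [-0.17  0.16 -1.19]
```

View pics/side8.png

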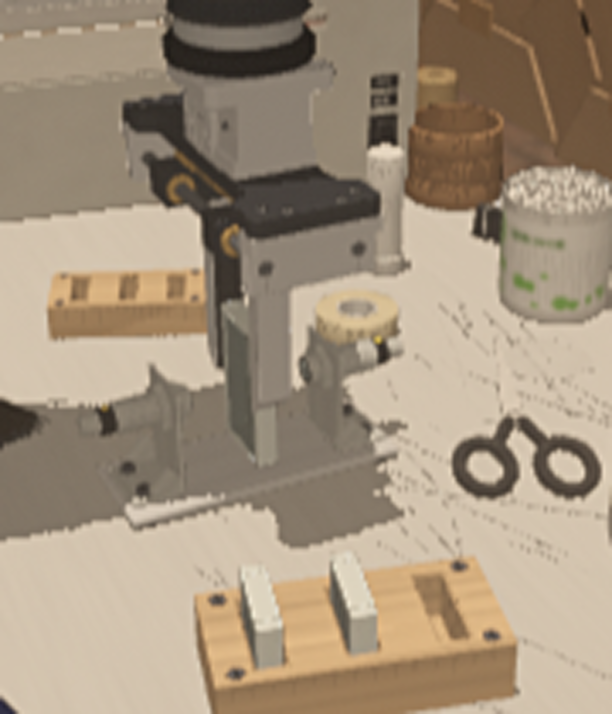

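The glass hangs between the eyes at about (255,400), with its lower end at about (262,460), above the base. Both short glasses are in place. Handing in.

```bash
python3 - <<'E'
from h import *
print(ctrl.hand_in())
E
```

```text
the job is handed in; nothing more can be done
None
```

I drew the tall glass out of the far slot by its two frosted edges, turned it 14.3°, lowered it between the photo-eyes and handed the job in while still holding it. The clock stood at about 10.6 s of the allowed 32 s. The hand-in gave no verdict.

**Position:** the last side-camera check put the glass within about 1 mm of the beam middle, both sideways and between the eyes. Its centre height should be about 1 mm above the beam, worked out from the tool height and the grasp.

**Angle and grip:** the glass stands upright and square to the measured beam, with no measurable error. The gripper opening reads 46 mm, which matches the width of the glass.

**Clearance:** the underside is about 6 mm above the bracket base. The short glasses, tape and glue stick looked undisturbed in the last picture.

**Limits of the checks:**
- **Camera disagreement:** the two cameras disagreed by about 2 mm in y, so I used the average.
- **Single view:** the arm hid the top view at the end, so the final check rests on the side camera and the arm's own readings.

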